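# Set out the spray cans at the touch-up bench

## Task

Stand each of the four spray cans in the round black holder of the job tray whose bracket is painted the same colour as the can's cap. Keep the cans upright all the way and set them down gently, without dropping them. Leave the red oil bottle and the screw jar where they stand.

Things in the scene. Friction and masses are not known exactly. Their poses are not given: they have to be found in the camera images.
- can_red: Spray can with red cap, standing upright: aluminium body 45 mm across and 92 mm tall with a red band round it, then a neck, then the red cap, 44 mm across, from 97 to 130 mm above the bottom (overall height 130 mm). About 160 g. Loose. Origin: centre of its underside, z up along the can. Best gripped from above by its cap.
- can_yellow: Spray can with yellow cap, standing upright: aluminium body 45 mm across and 92 mm tall with a yellow band round it, then a neck, then the yellow cap, 44 mm across, from 97 to 130 mm above the bottom (overall height 130 mm). About 160 g. Loose. Origin: centre of its underside, z up along the can. Best gripped from above by its cap.
- can_blue: Spray can with blue cap, standing upright: aluminium body 45 mm across and 92 mm tall with a blue band round it, then a neck, then the blue cap, 44 mm across, from 97 to 130 mm above the bottom (overall height 130 mm). About 160 g. Loose. Origin: centre of its underside, z up along the can. Best gripped from above by its cap.
- can_green: Spray can with green cap, standing upright: aluminium body 45 mm across and 92 mm tall with a green band round it, then a neck, then the green cap, 44 mm across, from 97 to 130 mm above the bottom (overall height 130 mm). About 160 g. Loose. Origin: centre of its underside, z up along the can. Best gripped from above by its cap.
- tray_red: Fixed job tray: 4 mm steel plate 84 mm wide with a round black can holder and, beyond it, a bracket painted red. Origin: on the bench at the holder's centre; x points to the bracket, z up. Holder ring: 65 mm inside, 73 outside diameter, rim 16 mm and floor 4 mm above the bench. Bracket: x 49 to 107 mm, 60 wide, 10 high, with a flange 46 mm high at x 101 to 107.
- tray_yellow: Fixed job tray: 4 mm steel plate 84 mm wide with a round black can holder and, beyond it, a bracket painted yellow. Origin: on the bench at the holder's centre; x points to the bracket, z up. Holder ring: 65 mm inside, 73 outside diameter, rim 16 mm and floor 4 mm above the bench. Bracket: x 49 to 107 mm, 60 wide, 10 high, with a flange 46 mm high at x 101 to 107.
- tray_blue: Fixed job tray: 4 mm steel plate 84 mm wide with a round black can holder and, beyond it, a bracket painted blue. Origin: on the bench at the holder's centre; x points to the bracket, z up. Holder ring: 65 mm inside, 73 outside diameter, rim 16 mm and floor 4 mm above the bench. Bracket: x 49 to 107 mm, 60 wide, 10 high, with a flange 46 mm high at x 101 to 107.
- tray_green: Fixed job tray: 4 mm steel plate 84 mm wide with a round black can holder and, beyond it, a bracket painted green. Origin: on the bench at the holder's centre; x points to the bracket, z up. Holder ring: 65 mm inside, 73 outside diameter, rim 16 mm and floor 4 mm above the bench. Bracket: x 49 to 107 mm, 60 wide, 10 high, with a flange 46 mm high at x 101 to 107.
- oil_bottle: Bystander, to be left alone: red squeeze oil bottle, 54 mm across, 138 mm tall, with a shoulder and a pointed red nozzle. Loose. Origin: centre of its underside.
- screw_jar: Bystander, to be left alone: glass jar of brass screws, 62 mm across, with a blue lid 66 mm across, 76 mm tall overall. Loose. Origin: centre of its underside.
There are look-alikes about, which are no part of the job. What is shaped like the can_red but orange, pink or white is not meant.

How it is judged:
By the outcome, as a careful person would: the job done as asked, in the order asked, and still so for the second after the job is handed in, with the robot touching nothing.
It also fails if it takes over 106 s, if anything falls off the work surface, if the arm or the gripper's body presses on something with over 40 N, if the wrist force passes 120 N, or if a joint passes its speed limit or range.

## Robot

A 6-joint arm with a two-finger parallel gripper is mounted at the origin on the work surface. World frame = base frame: x ahead of the robot, y to its left, z up, the work surface at z = 0. Lengths are in mm, angles in degrees, forces in N, time in s.
With the tool pointing down it reaches from about 350 to 850 mm from the base axis. Payload 8.1 kg.
Tool frame: the origin (TCP) lies on the centre line of the jaws, within the pads' length; the fingertips stand 19 mm ahead of it and the grasp point (between the pads) is the TCP; z points along the fingers, y is the line along which they close (so a half turn about z gives the same grasp; the last joint's range is limited). The gripper opens to 85 mm and grips with 20 to 120 N. Pads are 22 mm wide; open, the fingers measure 114 mm over their backs; the gripper's body (76 mm by 85 mm) begins 54 mm behind the grasp point. The pads swing forward as they close: fully open they stand 13 mm farther back than shut.
Start: joints at [-70.841, 7.471, 85.268, -0, 87.261, -4.893], TCP at [244.567, -547.898, 250.292] pointing down, gripper open.
Joint ranges: [-169.43, 169.43], [-51.17, 129.36], [1.28, 143.12], [-76.62, 256.62], [0, 156.53], [-152.29, 152.29]. Speed limits (degrees/s): [136.94, 136.94, 159.86, 180, 180, 180].

## Interface

Orientations are given as [roll, pitch, yaw] about the fixed x, y, z axes, in that order (R = Rz(yaw) Ry(pitch) Rx(roll)).
In Python, from bench import r gives the robot as it stands. The module is installed in compiled form; this text tells all that it offers.
- The arm moves only by the tool servo_tool, never from a script. Its arguments are lists of equal length, an entry for each row: "fingers": the finger opening in m, from 0 to 0.0854; "linear": the shift along the tool's x, y, z in m, a list of three; "rotation": the turn, a rotation vector about the tool's x, y, z in degrees, a list of three. A call has 1 to 10 rows; each row is the pose to reach, as a shift and turn from the pose commanded when the call began, along the tool's axes at that moment; what a row does not reach only later rows make up. A row lasts 1/10 s, in which the tool goes at most 50 mm and 8.59 degrees, less where a joint would pass 70% of its speed; a pose out of reach is approached as far as the arm can. A call with a gripper value outside its range is refused whole. The fingers move at their own pace and stop on an object; "force" is the grip in N (left out, the last holds). Time passes only in rows, so rows that repeat a pose let the fingers close. It gives the time, the measured TCP pose, the force, the opening and the grip force at its end, in the units of the state.
- r.sense(): the state, without advancing time (a new reading comes with each control period).
- r.snapshot(name): name is "scene" or "top" or "wrist"; returns a dict with "frame" (400x640x3 uint8, red, green, blue), "fx", "fy", "cx", "cy" (pixels), "camera_from_world" (4x4, takes a point from world to camera coordinates). Camera axes: x right, y up, looking along -z (the intrinsics and any distortion apply to the point x, -y, -z); pixel columns grow to the right and rows downward; lengths in mm; the calibration is good to about 2 mm. A picture is of the moment at which its call begins. There is no depth.
- r.hand_in(): hands the job in; it is judged then, once.
The state is a dict: "time": time; "joint_pos": joint angles; "qd": joint speeds; "joint_efforts": joint torques, N m; "tool_pos": TCP position; "tcp_rot": TCP orientation; "ft_force": force on the tool from outside, world axes, zero at the start; "wrist_torque": the same for the moment, N m; "finger_gap": finger opening in mm; "grip_force": force on a finger pad.
Only numpy, scipy, OpenCV 4.12 (cv2) and the standard library are available. Lean on these libraries where they do the work, as an engineer would, in place of code of your own. Each camera call takes 0.05 s, during which the arm holds its last target. There are 200 camera calls.

## Working session

There is one attempt and no reset: what is moved stays moved. The work goes in short steps, Python scripts to look and compute and a tool call to move; the robot and the scene stay as the last step left them, time stands still between calls to the robot, and variables do not carry over. Pictures are saved under pics/ and viewed, at most 14 in all, crops included, and the job is handed in when it is done.

Besides the shell and the picture viewer there is one more tool, called as name(argument=value, ...) on one line, values as JSON. servo_tool: Moves the arm, as the interface text tells. Its arguments: {"type":"object","properties":{"fingers":{"type":"array","items":{"type":"number"}},"linear":{"type":"array","items":{"type":"array","items":{"type":"number"}}},"rotation":{"type":"array","items":{"type":"array","items":{"type":"number"}}},"force":{"type":"number"}},"required":["fingers","linear","rotation"]}

```bash
mkdir -p pics
cat > h.py <<'E'
import numpy as np, cv2
from bench import r
def snap(n,f):
    s=r.snapshot(n); cv2.imwrite(f'pics/{f}.png',s['frame'][:,:,::-1]); np.save(f'pics/{f}.npy',s,allow_pickle=True); return s
def load(f): return np.load(f'pics/{f}.npy',allow_pickle=True).item()
def ray(s,u,v):
    T=np.array(s['camera_from_world']); R=T[:3,:3]; c=-R.T@T[:3,3]
    d=R.T@np.array([(u-s['cx'])/s['fx'],-(v-s['cy'])/s['fy'],-1]); return c,d/np.linalg.norm(d)
def atz(s,u,v,z):
    c,d=ray(s,u,v); return c+d*(z-c[2])/d[2]
def proj(s,p):
    q=np.array(s['camera_from_world'])@np.append(p,1); return s['cx']-s['fx']*q[0]/q[2], s['cy']+s['fy']*q[1]/q[2]
def tri(o):
    A=np.zeros((3,3));b=np.zeros(3)
    for s,u,v in o:
        c,d=ray(s,u,v);P=np.eye(3)-np.outer(d,d);A+=P;b+=P@c
    return np.linalg.solve(A,b)
E
python3 - <<'E'
from h import *
for n in('scene','top','wrist'):
    s=snap(n,n+'0'); print(n,[k for k in s],s['fx'],s['cx'],s['cy'],(-np.array(s['camera_from_world'])[:3,:3].T@np.array(s['camera_from_world'])[:3,3]).round())
    print(np.array(s['camera_from_world']).round(3).tolist())
print(r.sense())
E
```

```text
scene ['frame', 'fx', 'fy', 'cx', 'cy', 'camera_from_world'] 441.9225164824552 322.2577819287533 202.74298891045893 [ 890. -751.  828.]
[[0.876, 0.482, -0.0, -418.463], [-0.323, 0.589, 0.741, 116.766], [0.357, -0.649, 0.672, -1361.094], [0.0, 0.0, 0.0, 1.0]]
top ['frame', 'fx', 'fy', 'cx', 'cy', 'camera_from_world'] 368.16889559680595 318.4368515461977 198.09634468844675 [ 329.   20. 1045.]
[[0.028, -0.999, 0.023, -13.074], [0.988, 0.031, 0.153, -485.862], [-0.154, 0.018, 0.988, -981.62], [0.0, 0.0, 0.0, 1.0]]
wrist ['frame', 'fx', 'fy', 'cx', 'cy', 'camera_from_world'] 276.9445717339579 323.1496541446019 199.71891140149697 [ 307. -521.  373.]
[[0.407, -0.913, -0.002, -599.76], [0.88, 0.393, -0.267, 34.604], [0.245, 0.107, 0.964, -378.412], [0.0, 0.0, 0.0, 1.0]]
{'time': 0.15, 'joint_pos': array([-7.08403792e+01,  7.50539483e+00,  8.53143056e+01,  8.43446569e-05,
        8.72612572e+01, -4.89483372e+00]), 'qd': array([ 0.06189423, -0.17848671, -0.13622301,  0.01791878, -0.04131648,
        0.00663332]), 'joint_efforts': array([ 1.76128855e-03, -5.70066512e+01, -5.01158094e+01, -5.61930688e-05,
        9.74657567e-03,  7.53391623e-05]), 'tool_pos': array([ 244.43915969, -547.52619715,  249.48917291]), 'tcp_rot': array([-1.79919345e+02, -6.99180993e-03,  2.40544455e+01]), 'ft_force': array([-0.51454535,  0.83568695,  0.81052968]), 'wrist_torque': array([-0.00974215, -0.01897619, -0.02207122]), 'grip_force': 0.0, 'finger_gap': 85.2879581912457}
```

View pics/scene0.png

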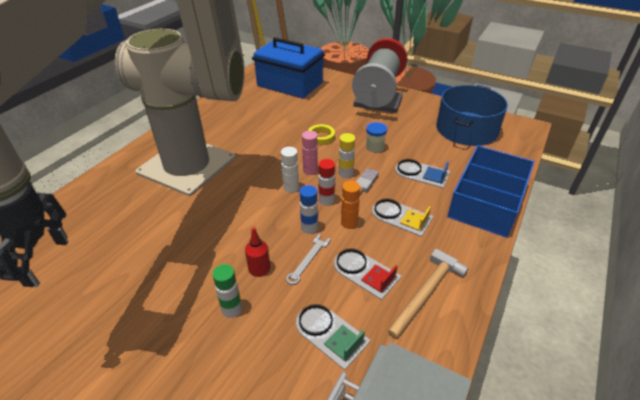

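View pics/top0.png

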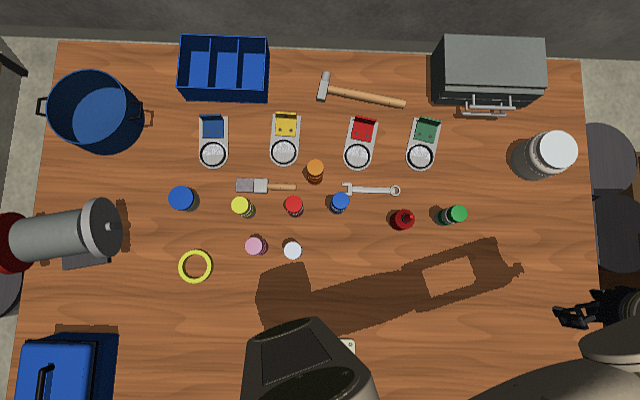

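The scene and top views show the cans' caps in the top image at yellow (240,205), red (293,205), blue (340,202) and green (458,213). The holders there are blue (212,154), yellow (283,151), red (357,155) and green (420,157). The orange, pink and white cans are decoys.

```bash
cat > m.py <<'E'
from h import *
from scipy.optimize import least_squares
S,T=load('scene0'),load('top0')
H=dict(red=[(0,6),(174,180)],yellow=[(23,33)],blue=[(105,120)],green=[(55,78)])
def blob(s,u,v,c):
    h=cv2.cvtColor(s['frame'],cv2.COLOR_RGB2HSV); m=0
    for a,b in H[c]: m=m|cv2.inRange(h,(a,110,50),(b,255,255))
    n,l,st,ce=cv2.connectedComponentsWithStats(m,connectivity=4)
    k=[l[y,x] for y in range(v-3,v+4) for x in range(u-3,u+4) if l[y,x]]
    k=max(set(k),key=k.count); return ce[k],st[k]
a=np.linspace(0,2*np.pi,40)
def hullc(s,p,zs=(-16,17),R=22):
    P=[proj(s,p+np.array([R*np.cos(t),R*np.sin(t),z])) for z in zs for t in a]
    M=cv2.moments(cv2.convexHull(np.float32(P))); return M['m10']/M['m00'],M['m01']/M['m00']
def ring(s,u,v):
    g=cv2.cvtColor(s['frame'],cv2.COLOR_RGB2GRAY); w=22; q=g[v-w:v+w,u-w:u+w]
    m=(q<60).astype(np.uint8)
    n,l,st,ce=cv2.connectedComponentsWithStats(m); k=1+np.argmax(st[1:,4])
    pts=np.argwhere(l==k)[:,::-1].astype(np.float32); e=cv2.fitEllipse(cv2.convexHull(pts)); return (e[0][0]+u-w,e[0][1]+v-w),e[1]
if __name__=='__main__':
    for c,t,s in(('red',(293,205),(327,168)),('yellow',(240,205),(347,141)),('blue',(340,202),(309,194)),('green',(458,213),(224,274))):
        (ct,st),(cs,ss)=blob(T,*t,c),blob(S,*s,c)
        f=least_squares(lambda p:np.r_[np.array(hullc(T,p))-ct,np.array(hullc(S,p))-cs],tri([(T,*ct),(S,*cs)]))
        print('can',c,f.x.round(1),'cost',round(f.cost,2),'cap centre',st[:4],ss[:4])
    for c,t,s in(('red',(357,155),(352,262)),('yellow',(283,151),(388,209)),('blue',(212,154),(410,170)),('green',(420,157),(316,320))):
        (ct,et),(cs,es)=ring(T,*t),ring(S,*s)
        print('ring',c,tri([(T,*ct),(S,*cs)]).round(1),atz(T,*ct,14).round(1)[:2],atz(S,*cs,14).round(1)[:2],np.round(ct,1),np.round(cs,1),np.round(et),np.round(es))
E
python3 m.py
```

```text
can red [454.7  64.7 114.8] cost 0.84 cap centre [285 195  18  18] [316 159  19  19]
can yellow [449.1 200.9 116.5] cost 0.61 cap centre [231 196  18  18] [340 133  15  17]
can blue [468.8 -53.7 116.1] cost 0.33 cap centre [332 192  17  18] [300 186  17  20]
can green [ 446.  -355.1  119.1] cost 0.03 cap centre [451 205  17  17] [213 265  22  24]
ring red [ 615.1 -106.2   21.8] [ 618.1 -106.7] [ 611.8 -100.5] [356.8 155.4] [350.9 256.5] [24. 25.] [15. 25.]
ring yellow [622.2 106.2  14. ] [622.4 106.3] [622. 106.] [283.2 151.5] [387.8 207. ] [24. 25.] [16. 23.]
ring blue [607.3 307.3  16.5] [608.7 308.4] [606.  309.9] [212.4 153.8] [408.8 165.1] [24. 26.] [12. 21.]
ring green [ 619.9 -289.    19.2] [ 622.4 -289.8] [ 617.1 -286.8] [419.8 156. ] [314.9 315.5] [24. 25.] [21. 28.]
```

servo_tool(fingers=[0.085,0.085,0.085,0.085,0.085,0.085,0.085,0.085,0.085,0.085], linear=[[0.02,-0.007,0],[0.055,-0.02,0],[0.1,-0.036,0],[0.145,-0.052,0],[0.19,-0.068,0],[0.23,-0.082,0],[0.252,-0.09,0],[0.2626,-0.094,0],[0.2626,-0.094,0],[0.2626,-0.094,0]], rotation=[[0,0,3],[0,0,6],[0,0,10],[0,0,14],[0,0,18],[0,0,21],[0,0,24.05],[0,0,24.05],[0,0,24.05],[0,0,24.05]])

```text
time: 1.15
tool_pos: [445.4, -355.7, 250.1]
tcp_rot: [180.0, 0.0, 0.1]
ft_force: [-0.2, 0.1, -0.0]
finger_gap: 85.3
grip_force: 0.0
```

Run:
```python
from h import *
s=snap('wrist','w1');snap('top','t1');print(r.sense()['tool_pos'],r.sense()['tcp_rot'],proj(s,np.array([446,-355,130])),proj(s,np.array([619,-288,16])))
```

```text
[ 445.08492983 -356.14366483  250.18396122] [ 1.79989333e+02  2.45724208e-02 -4.45019237e-02] (np.float64(321.6964631094825), np.float64(199.33581955675595)) (np.float64(263.34992912665757), np.float64(26.55733320694239))
```

View pics/w1.png

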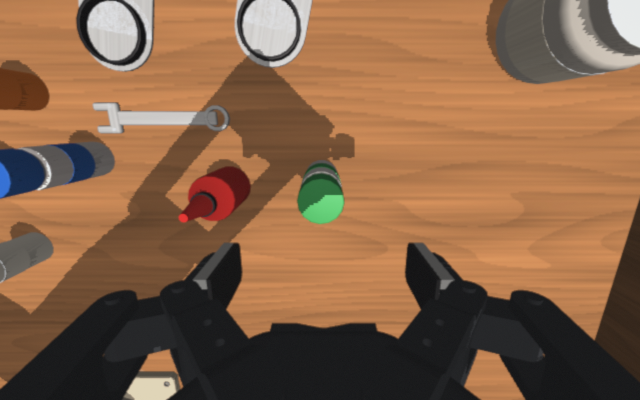

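The wrist view shows the green cap's top at (321,201), within 2 px of the prediction, and nothing near the fingers. I'll descend and grip.

servo_tool(fingers=[0.085,0.085,0.085,0.085,0.085,0.085,0.03,0.03,0.03,0.03], linear=[[0,0,0.025],[0,0,0.06],[0,0,0.095],[0,0,0.12],[0,0,0.133],[0,0,0.136],[0,0,0.136],[0,0,0.136],[0,0,0.136],[0,0,0.136]], rotation=[[0,0,0],[0,0,0],[0,0,0],[0,0,0],[0,0,0],[0,0,0],[0,0,0],[0,0,0],[0,0,0],[0,0,0]], force=40)

```text
time: 2.25
tool_pos: [447.1, -355.6, 116.3]
tcp_rot: [179.9, -0.1, 0.0]
ft_force: [0.1, 1.9, 6.5]
finger_gap: 43.0
grip_force: 40.2
```

servo_tool(fingers=[0.03,0.03,0.03,0.03,0.03], linear=[[0,0,0],[0,0,0],[0,0,0],[0,0,0],[0,0,0]], rotation=[[0,0,0],[0,0,0],[0,0,0],[0,0,0],[0,0,0]])

```text
time: 2.75
tool_pos: [447.1, -355.6, 116.3]
tcp_rot: [179.9, -0.1, 0.0]
ft_force: [-0.8, 1.4, 6.2]
finger_gap: 43.0
grip_force: 40.2
```

servo_tool(fingers=[0.03,0.03,0.03,0.03,0.03,0.03,0.03,0.03,0.03,0.03], linear=[[0,0,-0.01],[0,0,-0.03],[0,0,-0.06],[0,0,-0.085],[0,0,-0.1],[0.02,0,-0.1],[0.045,0,-0.1],[0.06,0,-0.1],[0.06,0,-0.1],[0.06,0,-0.1]], rotation=[[0,0,0],[0,0,0],[0,0,0],[0,0,0],[0,0,0],[0,0,0],[0,0,0],[0,0,0],[0,0,0],[0,0,0]])

```text
time: 3.75
tool_pos: [505.6, -354.8, 213.8]
tcp_rot: [-180.0, 0.1, 0.0]
ft_force: [-0.4, -0.3, -1.6]
finger_gap: 42.9
grip_force: 41.0
```

Run:
```python
from h import *
s=snap('wrist','w2');print(r.sense()['tool_pos'],r.sense()['tcp_rot'],proj(s,np.array([446+60,-355,230])),proj(s,np.array([619,-288,16])))
```

```text
[ 505.33055486 -354.91121442  213.86434498] [-1.79970537e+02  6.49969933e-02  5.45467156e-03] (np.float64(322.41847600292306), np.float64(282.85346835972956)) (np.float64(260.5099591801996), np.float64(78.65710152251282))
```

View pics/w2.png

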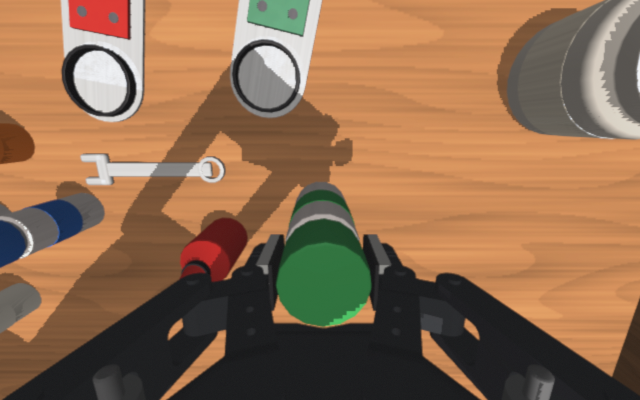

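The green can is held upright with its cap at (323,282). The green ring is at about (266,77) and the red ring at (99,80).

Run:
```python
from h import *
s=load('w2')
g=cv2.cvtColor(s['frame'],cv2.COLOR_RGB2GRAY)
for n,u,v in(('green',266,77),('red',99,80)):
    w=42;x0=max(u-w,0);q=g[v-w:v+w,x0:u+w];m=(q<70).astype(np.uint8)
    k,l,st,ce=cv2.connectedComponentsWithStats(m);k=1+np.argmax(st[1:,4]);p=np.argwhere(l==k)[:,::-1].astype(np.float32)
    e=cv2.fitEllipse(cv2.convexHull(p));c=(e[0][0]+x0,e[0][1]+v-w);print(n,np.round(c,1),np.round(e[1]),atz(s,*c,12).round(1),tri([(s,*c),(load('top0'),*dict(green=(419.8,156),red=(356.8,155.4))[n])]).round(1))
```

```text
green [265.5  76.4] [65. 72.] [ 621.8 -292.7   12. ] [ 623.2 -291.7    8.6]
red [98.3 80.5] [63. 80.] [ 617.6 -110.5   12. ] [ 618.9 -107.4    8.3]
```

servo_tool(fingers=[0.03,0.03,0.03,0.03,0.03,0.03,0.03,0.03,0.03,0.03], linear=[[0.015,-0.008,0],[0.045,-0.025,0],[0.08,-0.045,0],[0.105,-0.058,0],[0.1155,-0.064,0],[0.1155,-0.064,0.01],[0.1155,-0.064,0.03],[0.1155,-0.064,0.05],[0.1155,-0.064,0.06],[0.1155,-0.064,0.06]], rotation=[[0,0,0],[0,0,0],[0,0,0],[0,0,0],[0,0,0],[0,0,0],[0,0,0],[0,0,0],[0,0,0],[0,0,0]])

```text
time: 4.8
tool_pos: [619.3, -291.0, 151.4]
tcp_rot: [-179.9, 0.2, -0.1]
ft_force: [-0.9, 0.1, -1.6]
finger_gap: 43.2
grip_force: 41.1
```

servo_tool(fingers=[0.03,0.03,0.03,0.03,0.03,0.03,0.03,0.03,0.03], linear=[[0,0,0.01],[0,0,0.02],[0,0,0.026],[0,0,0.029],[0,0,0.031],[0,0,0.033],[0,0,0.034],[0,0,0.035],[0,0,0.035]], rotation=[[0,0,0],[0,0,0],[0,0,0],[0,0,0],[0,0,0],[0,0,0],[0,0,0],[0,0,0],[0,0,0]])

```text
time: 5.7
tool_pos: [622.1, -291.1, 120.5]
tcp_rot: [180.0, -0.1, 0.0]
ft_force: [-0.9, 1.6, 3.5]
finger_gap: 43.0
grip_force: 41.6
```

servo_tool(fingers=[0.05,0.06,0.075,0.085,0.085,0.085,0.085,0.085,0.085,0.085], linear=[[0,0,0],[0,0,0],[0,0,0],[0,0,0],[0,0,0],[0,0,-0.02],[0,0,-0.05],[0,0,-0.09],[0,0,-0.125],[0,0,-0.131]], rotation=[[0,0,0],[0,0,0],[0,0,0],[0,0,0],[0,0,0],[0,0,0],[0,0,0],[0,0,0],[0,0,0],[0,0,0]])

```text
time: 6.7
tool_pos: [623.7, -292.2, 257.3]
tcp_rot: [179.7, -0.5, 0.0]
ft_force: [0.1, -0.4, 0.7]
finger_gap: 85.3
grip_force: 0.0
```

servo_tool(fingers=[0.085,0.085,0.085,0.085,0.085,0.085,0.085,0.085,0.085,0.085], linear=[[-0.011,-0.017,0],[-0.032,-0.049,0],[-0.055,-0.085,0],[-0.08,-0.124,0],[-0.105,-0.163,0],[-0.13,-0.202,0],[-0.147,-0.228,0],[-0.153,-0.237,0],[-0.153,-0.237,0],[-0.153,-0.237,0]], rotation=[[0,0,0],[0,0,0],[0,0,0],[0,0,0],[0,0,0],[0,0,0],[0,0,0],[0,0,0],[0,0,0],[0,0,0]])

```text
time: 7.7
tool_pos: [469.0, -54.7, 250.3]
tcp_rot: [180.0, -0.0, 0.0]
ft_force: [-0.6, -0.7, 0.1]
finger_gap: 85.2
grip_force: 0.0
```

Run:
```python
from h import *
s=snap('wrist','w3');print(r.sense()['tool_pos'],r.sense()['tcp_rot'])
for p in((468.8,-53.7,130),(454.7,64.7,130),(618.5,-107,14),(622,106,14),(449,201,130)):print(p,np.round(proj(s,np.array(p))))
```

```text
[469.13611045 -54.97519562 250.22497818] [ 1.79973773e+02 -1.06965744e-02 -3.38982805e-02]
(468.8, -53.7, 130) [321. 200.]
(454.7, 64.7, 130) [194. 215.]
(618.5, -107, 14) [367.  51.]
(622, 106, 14) [185.  48.]
(449, 201, 130) [ 48. 221.]
```

View pics/w3.png

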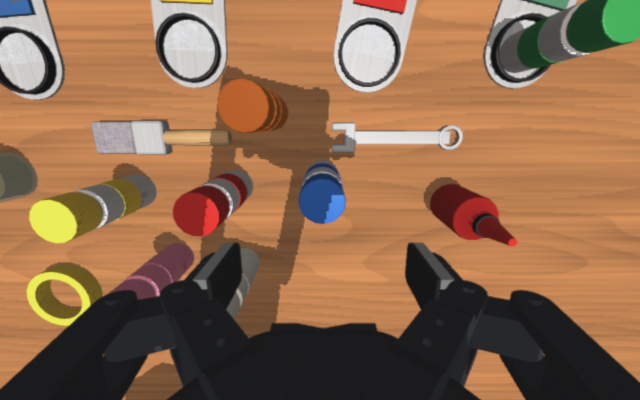

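The wrist view shows the blue cap at (322,200) and red cap at (196,213), both as predicted. The green can stands inside its ring. Rings: red (369,52), yellow (189,49).

servo_tool(fingers=[0.085,0.085,0.085,0.085,0.085,0.085,0.03,0.03,0.03,0.03], linear=[[0,0,0.025],[0,0,0.06],[0,0,0.095],[0,0,0.12],[0,0,0.132],[0,0,0.135],[0,0,0.135],[0,0,0.135],[0,0,0.135],[0,0,0.135]], rotation=[[0,0,0],[0,0,0],[0,0,0],[0,0,0],[0,0,0],[0,0,0],[0,0,0],[0,0,0],[0,0,0],[0,0,0]], force=40)

```text
time: 8.75
tool_pos: [469.8, -54.2, 117.1]
tcp_rot: [180.0, -0.2, 0.0]
ft_force: [-0.1, 0.5, 6.1]
finger_gap: 42.9
grip_force: 40.4
```

servo_tool(fingers=[0.03,0.03,0.03,0.03,0.03,0.03,0.03,0.03,0.03,0.03], linear=[[0,0,0],[0,0,-0.01],[0,0,-0.03],[0,0,-0.06],[0,0,-0.095],[0,0,-0.13],[0,0,-0.155],[0,0,-0.165],[0,0,-0.165],[0,0,-0.165]], rotation=[[0,0,0],[0,0,0],[0,0,0],[0,0,0],[0,0,0],[0,0,0],[0,0,0],[0,0,0],[0,0,0],[0,0,0]])

```text
time: 9.75
tool_pos: [468.0, -53.9, 278.9]
tcp_rot: [-180.0, 0.1, 0.0]
ft_force: [0.2, 0.8, -1.1]
finger_gap: 43.3
grip_force: 40.8
```

Run:
```python
from h import *
s=load('w3')
g=cv2.cvtColor(s['frame'],cv2.COLOR_RGB2GRAY)
for n,u,v,t in(('red',369,52,(356.8,155.4)),('yellow',189,49,(283.2,151.5)),('blue',25,60,(212.4,153.8))):
    w=42;x0=max(u-w,0);q=g[v-w:v+w,x0:u+w];m=(q<60).astype(np.uint8)
    k,l,st,ce=cv2.connectedComponentsWithStats(m);k=1+np.argmax(st[1:,4]);p=np.argwhere(l==k)[:,::-1].astype(np.float32)
    e=cv2.fitEllipse(cv2.convexHull(p));c=(e[0][0]+x0,e[0][1]+v-w);print(n,np.round(c,1),np.round(e[1]),atz(s,*c,12).round(1),tri([(s,*c),(load('top0'),*t)]).round(1))
```

```text
red [369.6  51.8] [56. 62.] [ 618.  -110.4   12. ] [ 609.1 -103.6   48.8]
yellow [188.   47.8] [59. 71.] [622.2 103.5  12. ] [624.6 106.9   4.4]
blue [19.5 60.5] [58. 79.] [608.5 305.6  12. ] [609.9 310.2   7.6]
```

servo_tool(fingers=[0.03,0.03,0.03,0.03,0.03,0.03,0.03,0.03,0.03,0.03], linear=[[0.003,-0.009,0],[0.012,-0.03,0],[0.024,-0.062,0],[0.038,-0.098,0],[0.052,-0.134,0],[0.066,-0.17,0],[0.08,-0.206,0],[0.094,-0.242,0],[0.108,-0.278,0],[0.12,-0.31,0]], rotation=[[0,0,0],[0,0,0],[0,0,0],[0,0,0],[0,0,0],[0,0,0],[0,0,0],[0,0,0],[0,0,0],[0,0,0]])

```text
time: 10.75
tool_pos: [587.9, 258.5, 277.9]
tcp_rot: [180.0, 0.2, 0.0]
ft_force: [-0.5, -0.9, -1.3]
finger_gap: 43.0
grip_force: 40.9
```

servo_tool(fingers=[0.03,0.03,0.03,0.03,0.03,0.03,0.03,0.03,0.03,0.03], linear=[[0.01,-0.03,0],[0.017,-0.046,0],[0.02,-0.052,0],[0.02,-0.052,0.01],[0.02,-0.052,0.03],[0.02,-0.052,0.06],[0.02,-0.052,0.09],[0.02,-0.052,0.115],[0.02,-0.052,0.125],[0.02,-0.052,0.125]], rotation=[[0,0,0],[0,0,0],[0,0,0],[0,0,0],[0,0,0],[0,0,0],[0,0,0],[0,0,0],[0,0,0],[0,0,0]])

```text
time: 11.75
tool_pos: [606.9, 306.5, 152.5]
tcp_rot: [179.9, 0.3, -0.1]
ft_force: [-0.1, 0.2, -1.5]
finger_gap: 42.9
grip_force: 40.9
```

servo_tool(fingers=[0.03,0.03,0.03,0.03,0.03,0.03,0.03,0.03,0.03], linear=[[0,0,0.01],[0,0,0.02],[0,0,0.026],[0,0,0.029],[0,0,0.031],[0,0,0.033],[0,0,0.034],[0,0,0.035],[0,0,0.035]], rotation=[[0,0,0],[0,0,0],[0,0,0],[0,0,0],[0,0,0],[0,0,0],[0,0,0],[0,0,0],[0,0,0]])

```text
time: 12.65
tool_pos: [608.9, 308.2, 121.2]
tcp_rot: [-180.0, -0.1, 0.0]
ft_force: [-0.3, -0.7, 3.7]
finger_gap: 43.4
grip_force: 41.3
```

servo_tool(fingers=[0.05,0.06,0.075,0.085,0.085,0.085,0.085,0.085,0.085,0.085], linear=[[0,0,0],[0,0,0],[0,0,0],[0,0,0],[0,0,0],[0,0,-0.02],[0,0,-0.05],[0,0,-0.09],[0,0,-0.125],[0,0,-0.13]], rotation=[[0,0,0],[0,0,0],[0,0,0],[0,0,0],[0,0,0],[0,0,0],[0,0,0],[0,0,0],[0,0,0],[0,0,0]])

```text
time: 13.65
tool_pos: [610.8, 309.0, 257.4]
tcp_rot: [-179.8, -0.5, 0.0]
ft_force: [-0.2, -0.4, 0.3]
finger_gap: 85.0
grip_force: 0.0
```

servo_tool(fingers=[0.085,0.085,0.085,0.085,0.085,0.085,0.085,0.085,0.085], linear=[[-0.015,0.01,0],[-0.04,0.027,0],[-0.07,0.047,0],[-0.1,0.067,0],[-0.13,0.087,0],[-0.15,0.1,0],[-0.1595,0.107,0],[-0.1595,0.107,0],[-0.1595,0.107,0]], rotation=[[0,0,0],[0,0,0],[0,0,0],[0,0,0],[0,0,0],[0,0,0],[0,0,0],[0,0,0],[0,0,0]])

```text
time: 14.55
tool_pos: [449.3, 201.1, 250.3]
tcp_rot: [-180.0, -0.0, -0.0]
ft_force: [-0.1, 0.0, 0.1]
finger_gap: 85.0
grip_force: 0.0
```

Run:
```python
from h import *
s=snap('wrist','w4');print(r.sense()['tool_pos'],r.sense()['tcp_rot'])
for p in((449,201,130),(454.7,64.7,130),(618,-109,14),(622,105,14)):print(p,np.round(proj(s,np.array(p))))
```

```text
[449.49542707 201.24413459 250.28749765] [-1.79985500e+02 -2.32414479e-02 -2.50833859e-04]
(449, 201, 130) [323. 200.]
(454.7, 64.7, 130) [473. 194.]
(618, -109, 14) [591.  32.]
(622, 105, 14) [406.  29.]
```

View pics/w4.png

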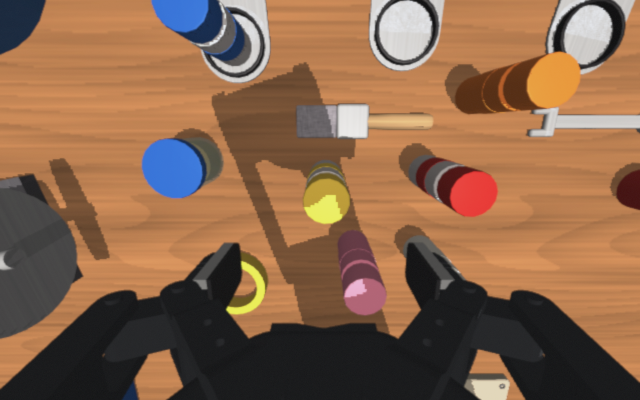

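The yellow cap is at (326,201), 3 px off the prediction, and pink is at (365,296), clear of the fingers. The blue can stands in its ring at (235,40).

servo_tool(fingers=[0.085,0.085,0.085,0.085,0.085,0.085,0.03,0.03,0.03,0.03], linear=[[0,0.001,0.025],[0,0.002,0.06],[0,0.002,0.095],[0,0.002,0.12],[0,0.002,0.132],[0,0.002,0.135],[0,0.002,0.135],[0,0.002,0.135],[0,0.002,0.135],[0,0.002,0.135]], rotation=[[0,0,0],[0,0,0],[0,0,0],[0,0,0],[0,0,0],[0,0,0],[0,0,0],[0,0,0],[0,0,0],[0,0,0]], force=40)

```text
time: 15.6
tool_pos: [450.3, 199.3, 117.1]
tcp_rot: [-179.9, -0.2, 0.0]
ft_force: [-0.1, -0.7, 6.1]
finger_gap: 43.1
grip_force: 40.5
```

servo_tool(fingers=[0.03,0.03,0.03,0.03,0.03,0.03,0.03,0.03,0.03,0.03], linear=[[0,0,0],[0,0,-0.01],[0,0,-0.03],[0,0,-0.06],[0,0,-0.095],[0,0,-0.13],[0,0,-0.155],[0,0,-0.165],[0,0,-0.165],[0,0,-0.165]], rotation=[[0,0,0],[0,0,0],[0,0,0],[0,0,0],[0,0,0],[0,0,0],[0,0,0],[0,0,0],[0,0,0],[0,0,0]])

```text
time: 16.6
tool_pos: [448.5, 198.8, 278.9]
tcp_rot: [180.0, 0.1, 0.0]
ft_force: [0.2, -0.0, -2.9]
finger_gap: 43.2
grip_force: 41.0
```

servo_tool(fingers=[0.03,0.03,0.03,0.03,0.03,0.03,0.03,0.03,0.03,0.03], linear=[[0.01,0.005,0],[0.03,0.016,0],[0.06,0.032,0],[0.09,0.049,0],[0.12,0.065,0],[0.148,0.08,0],[0.166,0.09,0],[0.173,0.0935,0],[0.173,0.0935,0],[0.173,0.0935,0.01]], rotation=[[0,0,0],[0,0,0],[0,0,0],[0,0,0],[0,0,0],[0,0,0],[0,0,0],[0,0,0],[0,0,0],[0,0,0]])

```text
time: 17.6
tool_pos: [622.2, 105.8, 270.8]
tcp_rot: [-180.0, -0.1, 0.0]
ft_force: [0.2, 0.5, -1.8]
finger_gap: 42.8
grip_force: 41.0
```

servo_tool(fingers=[0.03,0.03,0.03,0.03,0.03,0.03,0.03], linear=[[0,0,0.02],[0,0,0.05],[0,0,0.08],[0,0,0.105],[0,0,0.115],[0,0,0.115],[0,0,0.115]], rotation=[[0,0,0],[0,0,0],[0,0,0],[0,0,0],[0,0,0],[0,0,0],[0,0,0]])

```text
time: 18.3
tool_pos: [622.3, 105.9, 156.5]
tcp_rot: [-180.0, -0.1, 0.0]
ft_force: [-0.4, 0.4, -1.7]
finger_gap: 43.1
grip_force: 41.0
```

servo_tool(fingers=[0.03,0.03,0.03,0.03,0.03,0.03,0.03,0.03,0.03], linear=[[0,0,0.01],[0,0,0.02],[0,0,0.026],[0,0,0.029],[0,0,0.031],[0,0,0.033],[0,0,0.034],[0,0,0.035],[0,0,0.035]], rotation=[[0,0,0],[0,0,0],[0,0,0],[0,0,0],[0,0,0],[0,0,0],[0,0,0],[0,0,0],[0,0,0]])

```text
time: 19.2
tool_pos: [622.5, 105.5, 121.2]
tcp_rot: [-180.0, -0.1, 0.0]
ft_force: [-0.8, -1.1, 3.6]
finger_gap: 42.6
grip_force: 41.5
```

servo_tool(fingers=[0.05,0.06,0.075,0.085,0.085,0.085,0.085,0.085,0.085,0.085], linear=[[0,0,0],[0,0,0],[0,0,0],[0,0,0],[0,0,0],[0,0,-0.02],[0,0,-0.05],[0,0,-0.09],[0,0,-0.125],[0,0,-0.13]], rotation=[[0,0,0],[0,0,0],[0,0,0],[0,0,0],[0,0,0],[0,0,0],[0,0,0],[0,0,0],[0,0,0],[0,0,0]])

```text
time: 20.2
tool_pos: [624.6, 105.7, 256.9]
tcp_rot: [-180.0, -0.5, 0.0]
ft_force: [0.8, -0.7, 0.9]
finger_gap: 85.1
grip_force: 0.0
```

servo_tool(fingers=[0.085,0.085,0.085,0.085,0.085,0.085,0.085,0.085,0.085], linear=[[-0.015,0.004,0],[-0.04,0.01,0],[-0.07,0.017,0],[-0.1,0.024,0],[-0.13,0.032,0],[-0.155,0.038,0],[-0.1675,0.041,0],[-0.1675,0.041,0],[-0.1675,0.041,0]], rotation=[[0,0,0],[0,0,0],[0,0,0],[0,0,0],[0,0,0],[0,0,0],[0,0,0],[0,0,0],[0,0,0]])

```text
time: 21.1
tool_pos: [454.8, 64.5, 250.2]
tcp_rot: [-180.0, -0.0, -0.0]
ft_force: [0.7, -0.3, -0.1]
finger_gap: 85.1
grip_force: 0.0
```

Run:
```python
from h import *
s=snap('wrist','w5');print(r.sense()['tool_pos'],r.sense()['tcp_rot'])
for p in((454.7,64.7,130),(618,-109,14)):print(p,np.round(proj(s,np.array(p))))
```

```text
[454.99008896  64.55888356 250.2008401 ] [-1.79993757e+02 -1.95492661e-02 -1.88157239e-03]
(454.7, 64.7, 130) [322. 200.]
(618, -109, 14) [472.  38.]
```

View pics/w5.png

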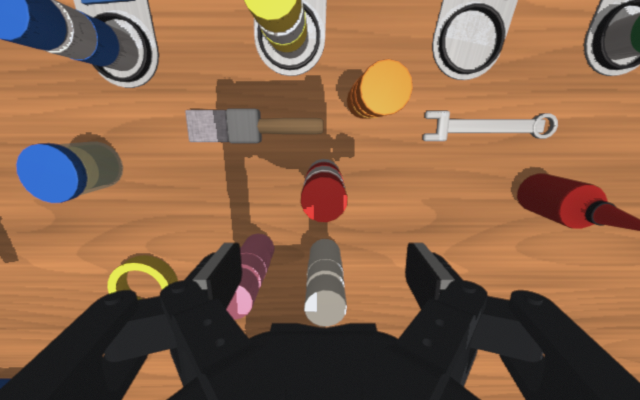

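The red cap is at (324,200), as predicted. The red ring is at (470,40), and the yellow can stands in its ring.

servo_tool(fingers=[0.085,0.085,0.085,0.085,0.085,0.085,0.03,0.03,0.03,0.03], linear=[[0,0.001,0.025],[0,0.001,0.06],[0,0.001,0.095],[0,0.001,0.12],[0,0.001,0.132],[0,0.001,0.135],[0,0.001,0.135],[0,0.001,0.135],[0,0.001,0.135],[0,0.001,0.135]], rotation=[[0,0,0],[0,0,0],[0,0,0],[0,0,0],[0,0,0],[0,0,0],[0,0,0],[0,0,0],[0,0,0],[0,0,0]], force=40)

```text
time: 22.15
tool_pos: [455.8, 63.6, 117.1]
tcp_rot: [-180.0, -0.2, 0.0]
ft_force: [-0.8, 0.6, 6.1]
finger_gap: 42.8
grip_force: 40.5
```

servo_tool(fingers=[0.03,0.03,0.03,0.03,0.03,0.03,0.03,0.03,0.03,0.03], linear=[[0,0,0],[0,0,-0.01],[0,0,-0.03],[0,0,-0.06],[0,0,-0.095],[0,0,-0.13],[0,0,-0.155],[0,0,-0.165],[0,0,-0.165],[0,0,-0.165]], rotation=[[0,0,0],[0,0,0],[0,0,0],[0,0,0],[0,0,0],[0,0,0],[0,0,0],[0,0,0],[0,0,0],[0,0,0]])

```text
time: 23.15
tool_pos: [454.0, 63.5, 278.9]
tcp_rot: [180.0, 0.1, 0.0]
ft_force: [-0.1, 0.0, -2.6]
finger_gap: 42.7
grip_force: 40.9
```

servo_tool(fingers=[0.03,0.03,0.03,0.03,0.03,0.03,0.03,0.03,0.03,0.03], linear=[[0.007,0.008,0],[0.025,0.026,0],[0.05,0.053,0],[0.075,0.079,0],[0.1,0.105,0],[0.125,0.132,0],[0.145,0.153,0],[0.158,0.166,0],[0.1635,0.172,0],[0.1635,0.172,0]], rotation=[[0,0,0],[0,0,0],[0,0,0],[0,0,0],[0,0,0],[0,0,0],[0,0,0],[0,0,0],[0,0,0],[0,0,0]])

```text
time: 24.15
tool_pos: [617.8, -109.5, 278.3]
tcp_rot: [-180.0, 0.2, -0.1]
ft_force: [-0.7, -0.3, -1.0]
finger_gap: 43.1
grip_force: 41.0
```

servo_tool(fingers=[0.03,0.03,0.03,0.03,0.03,0.03,0.03,0.03], linear=[[0,0,0.01],[0,0,0.03],[0,0,0.06],[0,0,0.09],[0,0,0.115],[0,0,0.125],[0,0,0.125],[0,0,0.125]], rotation=[[0,0,0],[0,0,0],[0,0,0],[0,0,0],[0,0,0],[0,0,0],[0,0,0],[0,0,0]])

```text
time: 24.95
tool_pos: [618.4, -108.3, 156.5]
tcp_rot: [180.0, -0.1, 0.0]
ft_force: [0.6, -0.6, -0.4]
finger_gap: 43.2
grip_force: 41.1
```

servo_tool(fingers=[0.03,0.03,0.03,0.03,0.03,0.03,0.03,0.03,0.03], linear=[[0,0,0.01],[0,0,0.02],[0,0,0.026],[0,0,0.029],[0,0,0.031],[0,0,0.033],[0,0,0.034],[0,0,0.035],[0,0,0.035]], rotation=[[0,0,0],[0,0,0],[0,0,0],[0,0,0],[0,0,0],[0,0,0],[0,0,0],[0,0,0],[0,0,0]])

```text
time: 25.85
tool_pos: [618.5, -108.6, 121.2]
tcp_rot: [180.0, -0.1, 0.0]
ft_force: [-0.8, 1.2, 3.1]
finger_gap: 42.9
grip_force: 41.4
```

servo_tool(fingers=[0.05,0.06,0.075,0.085,0.085,0.085,0.085,0.085,0.085,0.085], linear=[[0,0,0],[0,0,0],[0,0,0],[0,0,0],[0,0,0],[0,0,-0.02],[0,0,-0.05],[0,0,-0.09],[0,0,-0.125],[0,0,-0.13]], rotation=[[0,0,0],[0,0,0],[0,0,0],[0,0,0],[0,0,0],[0,0,0],[0,0,0],[0,0,0],[0,0,0],[0,0,0]])

```text
time: 26.85
tool_pos: [620.5, -109.1, 256.9]
tcp_rot: [179.9, -0.5, 0.0]
ft_force: [0.2, -0.6, 1.6]
finger_gap: 84.9
grip_force: 0.0
```

servo_tool(fingers=[0.085,0.085,0.085,0.085,0.085,0.085,0.085], linear=[[-0.02,0,0],[-0.06,0,0],[-0.1,0,0],[-0.14,0,0],[-0.15,0,0],[-0.15,0,0],[-0.15,0,0]], rotation=[[0,0,0],[0,0,0],[0,0,0],[0,0,0],[0,0,0],[0,0,0],[0,0,0]])

```text
time: 27.55
tool_pos: [468.9, -108.7, 250.6]
tcp_rot: [180.0, -0.1, -0.0]
ft_force: [0.8, -0.0, 0.2]
finger_gap: 84.7
grip_force: 0.0
```

Run:
```python
from h import *
a=snap('scene','s9')['frame'];b=snap('wrist','w9')['frame']
c=cv2.resize(a[100:380,180:480],None,fx=1.4,fy=1.4)
d=cv2.resize(b,None,fx=.6,fy=.6); d=np.vstack([d,np.zeros((392-240,384,3),np.uint8)])
cv2.imwrite('pics/f.png',np.hstack([c,d])[:,:800,::-1])
```

```text
(no output)
```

View pics/f.png

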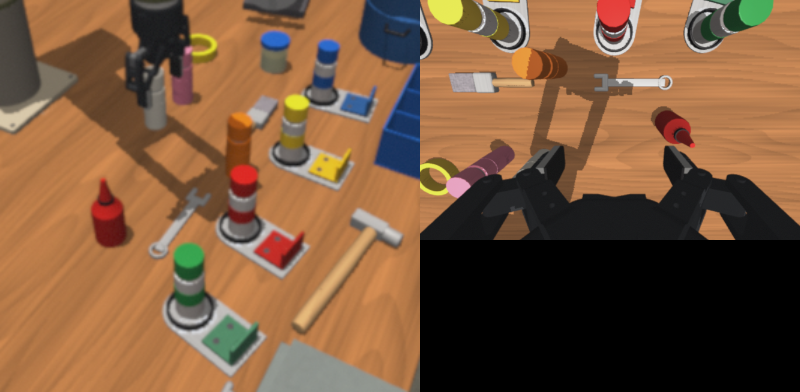

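The picture shows all four cans standing upright in the holders of their own colour, with the oil bottle and jar untouched and the gripper clear.

```bash
python3 -c "from bench import r; print(r.hand_in())"
```

```text
the job is handed in; nothing more can be done
None
```

All four cans stand upright in the holders matching their cap colours, the oil bottle and screw jar were not touched, and the job was handed in at about 28 s.

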